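# Unlock and start the vacuum sealer

## Robot

A 6-joint arm with a two-finger parallel gripper is mounted at the origin on the work surface. World frame = base frame: x ahead of the robot, y to its left, z up, the work surface at z = 0. Lengths are in mm, angles in degrees, forces in N, time in s.
With the tool pointing down it reaches from about 300 to 850 mm from the base axis. Payload 4.2 kg.
Tool frame: the origin (TCP) lies at the very end of the fingers, on their centre line; the grasp point (between the pads) lies 19 mm behind it; z points along the fingers, y is the line along which they close (so a half turn about z gives the same grasp; the last joint's range is limited). The gripper opens to 91 mm and grips with 3 to 60 N. Pads are 32 mm wide; open, the fingers measure 118 mm over their backs; the gripper's body (76 mm by 178 mm) begins 60 mm behind the grasp point.
Start: joints at [-71.047, 18.312, 89.639, -0, 72.044, -1.146], TCP at [197.602, -539.997, 213.976] pointing down, gripper open.
Joint ranges: [-177.97, 177.97], [-48.28, 115.42], [12.27, 149.76], [-77.06, 257.06], [2.81, 150.46], [-146.56, 146.56]. Speed limits (degrees/s): [147.25, 147.25, 180, 180, 180, 180].

## Interface

Orientations are given as [roll, pitch, yaw] about the fixed x, y, z axes, in that order (R = Rz(yaw) Ry(pitch) Rx(roll)).
In Python, from workcell import * gives the robot as it stands.
- The arm moves only by the tool move_arm, never from a script. Its argument "motion" is a list of rows, each a list of 3 entries, a list of its own where there are three numbers: the finger opening in mm, from 0 to 91.2, then the shift along the world's x, y, z in units of 25 mm (1.0 is 25 mm), then the turn, a rotation vector about the world's x, y, z in units of 4 degrees (1.0 is 4 degrees). In form: [[grip, [x, y, z], [ax, ay, az]], ...]. A call has 1 to 20 rows; each row shifts and turns the commanded pose from where the row before left it; what a row does not reach is not made up. A row lasts 1/12 s, in which the tool goes at most 41.7 mm and 7.16 degrees, less where a joint would pass 70% of its speed; a pose out of reach is approached as far as the arm can. A call with a number of a shift or a turn outside -1 to 1 is refused whole. A call with a gripper value outside its range is refused whole. The fingers move at their own pace and stop on an object; "grip_force" is the grip in N (left out, the last holds). Time passes only in rows, so rows that do not move let the fingers close. It gives the time, the measured TCP pose, the force, the opening and the grip force at its end, in the units of the state.
- state(): the state, without advancing time (a new reading comes with each control period).
- grab_frame(name): name is "scene" or "top" or "wrist"; returns the picture (480x640x3 uint8, blue, green, red); there is no depth.
- camera_info(name): a dict with "fx", "fy", "cx", "cy" (pixels), "rvec" (rotation vector, rad) and "tvec" (3), from world to camera coordinates, as OpenCV has them. Camera axes: x right, y down, z forward; pixel columns grow to the right and rows downward; lengths in mm; the calibration is good to about 2 mm. The wrist camera is an equidistant fisheye: a pixel r from the principal point sees the ray r / f radians off the axis. A picture is of the moment at which its call begins: read the wrist's pose just before it. camera_info takes no time and is no camera call; for the wrist camera it gives the pose at the moment of the call.
- job_done(): hands the job in; it is judged then, once.
The state is a dict: "time_s": time; "qpos": joint angles; "qvel": joint speeds; "effort": joint torques, N m; "ee_pos": TCP position; "ee_rot": TCP orientation; "force": force on the tool from outside, world axes, zero at the start; "torque": the same for the moment, N m; "gripper_width": finger opening in mm; "gripper_force": force on a finger pad.
Only numpy, scipy, OpenCV 4.12 (cv2) and the standard library are available. Lean on these libraries where they do the work, as an engineer would, in place of code of your own. Each camera call takes 0.05 s, during which the arm holds its last target. There are 200 camera calls.

## Task

Start the vacuum sealer: slide the clear lock cover off its green button by the yellow tab, all the way towards the sealer's black lid, then press the green button fully down for about half a second and let it come back up. Leave the cover open and step clear of the machine; leave the lock cover of the orange button as it is.

Things in the scene. Friction and masses are not known exactly. Their poses are not given: they have to be found in the camera images.
- start_tab (a point): Centre of the yellow tab on the green button's lock cover: an upright block 12 mm (its x) by 34 mm (its y), 22 mm tall, top 40 mm above the sealer's deck. x is level, the way the cover opens (towards the black lid); z up. It stands on a clear hood 54 x 54 mm, whose flat top is 11 mm below this point and reaches 39 mm behind it (-x) and 15 mm ahead. Free space all round.
- start_lock (a joint): How far the green button's lock cover (clear hood with yellow tab) is slid open, in m: 0 shut over the button, 0.060 fully open (end stop). Starts within 8 mm of shut. It slides with about 2 N, stays where it is left (no spring) and cannot be lifted.
- start_top (a point): Centre of the top of the green push button, a disc 36 mm across, 13 mm above the sealer's steel deck, which is 80 mm above the work surface. Axes as start_tab; it lies 12 mm behind (-x of) the tab's centre with the cover shut, 72 mm with it open; its near edge is then 33 mm away. The unit's near end bears a strip of the button's colour. All else round it is 7 mm high or less.
- start_button (a joint): How far the green button is pressed, in m: 0 up, 0.006 fully down. A spring brings it back; fully down takes 5 N.
- spare_tab (a point): Centre of the yellow tab on the orange button's lock cover: an identical unit on the same sealer, 150 mm to the left or right of the green one (the places swap). It is not to be moved.

How it is judged:
By the outcome, as a careful person would: the job done as asked, in the order asked, and still so for the second after the job is handed in, with the robot touching nothing.
It also fails if it takes over 35 s, if anything falls off the work surface, if the arm or the gripper's body presses on something with over 40 N, if the wrist force passes 120 N, or if a joint passes its speed limit or range.

## Working session

There is one attempt and no reset: what is moved stays moved. The work goes in short steps, Python scripts to look and compute and a tool call to move; the robot and the scene stay as the last step left them, time stands still between calls to the robot, and variables do not carry over. Pictures are saved under pics/ and viewed, at most 10 in all, crops included, and the job is handed in when it is done.

Besides the shell and the picture viewer there is one more tool, called after "Request:" by a JSON object that holds its "method" and its "body". move_arm: Moves the arm, as the interface text tells. Shifts and turns lie within -1 to 1; 1 stands for 25 mm of shift or 4 degrees of turn. Its arguments: {"type":"object","properties":{"motion":{"type":"array","items":{"type":"array"}},"grip_force":{"type":"number"}},"required":["motion"]}

```bash
mkdir -p pics; cat > h.py <<'E'
from workcell import *
import numpy as np, cv2
def ray(name,u,v,z,info=None):
    c=info or camera_info(name); R,_=cv2.Rodrigues(np.array(c['rvec'],float)); t=np.array(c['tvec'],float).ravel()
    d=np.array([(u-c['cx'])/c['fx'],(v-c['cy'])/c['fy'],1.])
    if name=='wrist':
        r=np.hypot(d[0],d[1]); d=np.array([d[0]/r*np.sin(r),d[1]/r*np.sin(r),np.cos(r)])
    o=-R.T@t; w=R.T@d; return o+w*(z-o[2])/w[2]
E
python3 - <<'E'
from h import *
for n in("scene","top"): cv2.imwrite(f"pics/{n}0.png",grab_frame(n)); c=camera_info(n);print(c)
print(state())
E
```

```text
{'fx': 617.12079644089, 'fy': 617.12079644089, 'cx': 323.7873619368984, 'cy': 243.93137361723967, 'rvec': array([ 2.42134616,  0.74544556, -0.22097236]), 'tvec': array([-490.8206448 , -151.03851233,  936.21864656])}
{'fx': 578.8890233268486, 'fy': 578.8890233268486, 'cx': 328.74140081892455, 'cy': 234.11875158787595, 'rvec': array([ 2.14308617, -2.188594  ,  0.15878458]), 'tvec': array([ 29.46092244, 578.83145484, 754.23948114])}
{'time_s': 0.1, 'qpos': array([-7.10466514e+01,  1.83474321e+01,  8.96990592e+01, -1.05982088e-03,
        7.20439781e+01, -1.14860973e+00]), 'qvel': array([-0.01176019, -0.03833967, -0.06563461,  0.01748375, -0.00062965,
        0.00595666]), 'effort': array([ 3.98797802e-04, -4.13334346e+01, -2.32510865e+01,  7.30122020e-02,
        4.22905257e-02, -5.64320771e-05]), 'ee_pos': array([ 197.44637224, -539.55780626,  213.21224677]), 'ee_rot': array([-1.79909529e+02, -8.06038517e-04,  2.01022853e+01]), 'force': array([ 0.11015551, -0.0902075 , -0.17520723]), 'torque': array([-0.01550175, -0.03617034, -0.01931471]), 'gripper_force': 0.0, 'gripper_width': 91.13204441893988}
```

View pics/top0.png

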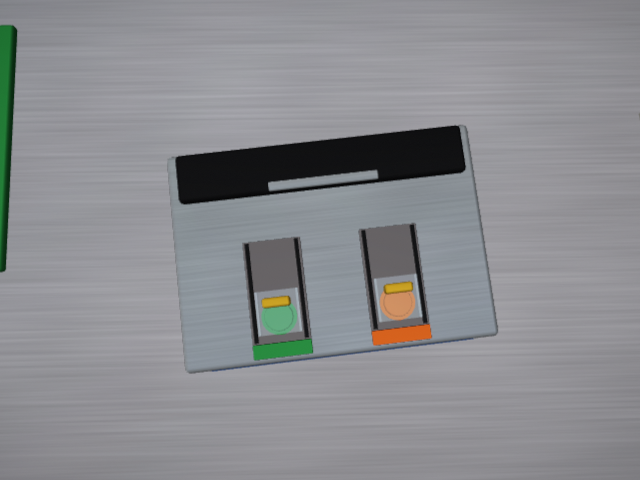

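View pics/scene0.png

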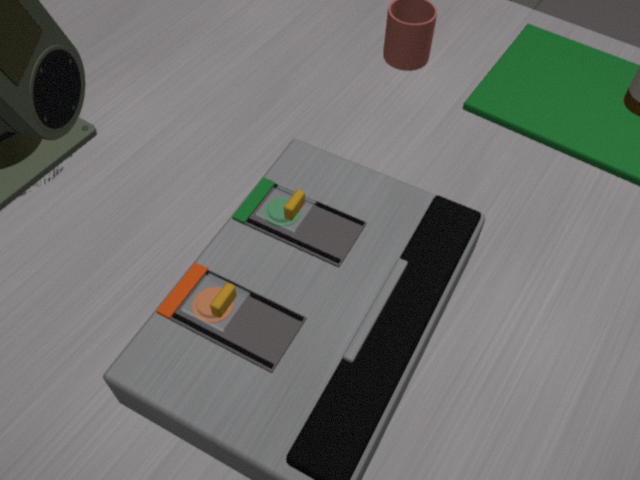

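The top view shows the green unit on the left, with its tab top near (276,301), button at (279,318) and strip at (283,350). The orange unit is on the right, with its tab near (398,288). The scene view agrees.

```bash
python3 - <<'E'
from h import *
im=cv2.imread("pics/top0.png"); hsv=cv2.cvtColor(im,cv2.COLOR_BGR2HSV)
def blob(lo,hi,x0,x1,y0,y1):
    m=cv2.inRange(hsv,lo,hi); k=np.zeros_like(m);k[y0:y1,x0:x1]=m[y0:y1,x0:x1]
    p=np.argwhere(k)[:,::-1].astype(np.float32); return p.mean(0),cv2.boxPoints(cv2.minAreaRect(p)),len(p)
f=lambda uv,z:ray("top",*uv,z)[:2].round(1)
for n,x0,x1 in(("g",250,300),("o",370,425)):
    c,b,N=blob((18,150,80),(32,255,255),x0,x1,270,310); print(n,"tab",c,N,f(c,118),[f(q,120).tolist() for q in b])
c,b,N=blob((45,60,60),(85,255,255),250,310,305,340);print("btn",c,N,f(c,93),[f(q,93).tolist() for q in b])
for n,lo,hi,x0,x1 in(("gs",(45,150,60),(85,255,255),240,325),("os",(5,180,100),(17,255,255),365,440)):
    c,b,N=blob(lo,hi,x0,x1,320,362);print(n,c,N,f(c,83),[f(q,83).tolist() for q in b])
for uv in((245,243),(254,345),(299,238),(310,340)): print("slot",f(uv,82))
for uv in((178,157),(463,126),(188,372),(497,334)): print("corner",f(uv,80))
E
```

```text
g tab [275.668 301.528] 250 [488.5  84.8] [[492.3, 101.7], [495.4, 68.9], [484.7, 67.8], [481.6, 100.5]]
o tab [397.90805 287.39847] 261 [502.3 -63.3] [[506.0, -45.3], [509.5, -79.6], [498.5, -80.6], [495.0, -46.3]]
btn [279.26334 319.11716] 862 [467.   82.3] [[453.1, 108.8], [491.1, 101.7], [478.5, 38.6], [440.6, 46.1]]
gs [282.4551  348.85037] 802 [430.   79.4] [[434.7, 116.7], [442.0, 43.9], [425.3, 42.1], [418.1, 114.7]]
os [401.19754 334.22964] 810 [444.5 -70.1] [[449.5, -32.9], [456.8, -105.9], [439.6, -107.4], [432.4, -34.6]]
slot [564.2 125.7]
slot [435.5 115. ]
slot [569.3  56.6]
slot [440.   44.8]
corner [679.1 212.7]
corner [ 714.8 -163.1]
corner [404.2 197.4]
corner [ 441.9 -192.4]
```

```bash
python3 - <<'E'
import cv2
im=cv2.imread("pics/scene0.png")[150:270,220:380]
im2=cv2.imread("pics/top0.png")[220:370,230:330]
import numpy as np
a=cv2.resize(im,None,fx=3,fy=3);b=cv2.resize(im2,None,fx=3,fy=3)
o=np.zeros((450,780,3),np.uint8);o[:360,:480]=a;o[:450,480:780]=b
cv2.imwrite("pics/crop.png",o)
E
```

```text
(no output)
```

View pics/crop.png

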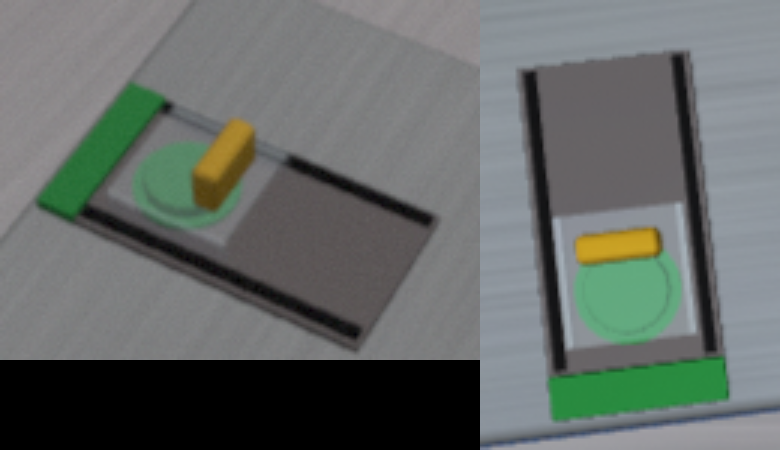

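Request:
{"method": "move_arm", "body": {"motion": [[0, [0.37, 0.89, 0], [0, 0, -0.13]], [0, [0.37, 0.89, 0], [0, 0, -0.13]], [0, [0.37, 0.89, 0], [0, 0, -0.13]], [0, [0.37, 0.89, 0], [0, 0, -0.13]], [0, [0.37, 0.89, 0], [0, 0, -0.13]], [0, [0.37, 0.89, 0], [0, 0, -0.13]], [0, [0.37, 0.89, 0], [0, 0, -0.13]], [0, [0.37, 0.89, 0], [0, 0, -0.13]], [0, [0.37, 0.89, 0], [0, 0, -0.13]], [0, [0.37, 0.89, 0], [0, 0, -0.13]], [0, [0.37, 0.89, 0], [0, 0, -0.13]], [0, [0.37, 0.89, 0], [0, 0, -0.13]], [0, [0.37, 0.89, 0], [0, 0, -0.13]], [0, [0.37, 0.89, 0], [0, 0, -0.13]], [0, [0.37, 0.89, 0], [0, 0, -0.13]], [0, [0.37, 0.89, 0], [0, 0, -0.13]], [0, [0.37, 0.89, 0], [0, 0, -0.13]], [0, [0.37, 0.89, 0], [0, 0, -0.13]]]}}

```text
time_s: 1.6
ee_pos: [364.1, -138.3, 213.8]
ee_rot: [-180.0, 0.0, 10.7]
force: [0.3, 0.2, 0.6]
gripper_width: 0.4
gripper_force: 0.0
```

Request:
{"method": "move_arm", "body": {"motion": [[0, [0.37, 0.89, 0], [0, 0, -0.13]], [0, [0.37, 0.89, 0], [0, 0, -0.13]], [0, [0.37, 0.89, 0], [0, 0, -0.13]], [0, [0.37, 0.89, 0], [0, 0, -0.13]], [0, [0.37, 0.89, 0], [0, 0, -0.13]], [0, [0.37, 0.89, 0], [0, 0, -0.13]], [0, [0.3, 0.7, 0], [0, 0, -0.13]], [0, [0, 0, 0], [0, 0, 0]], [0, [0, 0, 0], [0, 0, 0]]]}}

```text
time_s: 2.35
ee_pos: [426.8, 11.9, 213.6]
ee_rot: [180.0, 0.1, 7.2]
force: [0.0, -0.3, 0.4]
gripper_width: 0.5
gripper_force: 0.0
```

Request:
{"method": "move_arm", "body": {"motion": [[0, [0.3, 0.7, 0], [0, 0, -0.11]], [0, [0.3, 0.7, 0], [0, 0, -0.11]], [0, [0.3, 0.7, 0], [0, 0, -0.11]], [0, [0.2, 0.66, 0], [0, 0, -0.11]], [0, [0, 0, -0.6], [0, 0, 0]], [0, [0, 0, -0.6], [0, 0, 0]], [0, [0, 0, -0.6], [0, 0, 0]], [0, [0, 0, 0], [0, 0, 0]], [0, [0, 0, 0], [0, 0, 0]]]}}

```text
time_s: 3.1
ee_pos: [453.9, 79.4, 168.6]
ee_rot: [180.0, 0.1, 5.3]
force: [0.4, -0.1, 0.1]
gripper_width: 0.6
gripper_force: 0.0
```

```bash
python3 - <<'E'
from h import *
c=camera_info("wrist");print(c);cv2.imwrite("pics/w1.png",grab_frame("wrist"))
cv2.imwrite("pics/s1.png",grab_frame("scene"))
E
```

```text
{'fx': 371.64829954431775, 'fy': 371.64829954431775, 'cx': 319.9307263542335, 'cy': 236.55285862849385, 'rvec': array([-2.16942993,  1.97912377,  0.26205407]), 'tvec': array([ 38.20389462, 424.37605257, 466.02041326])}
```

View pics/w1.png

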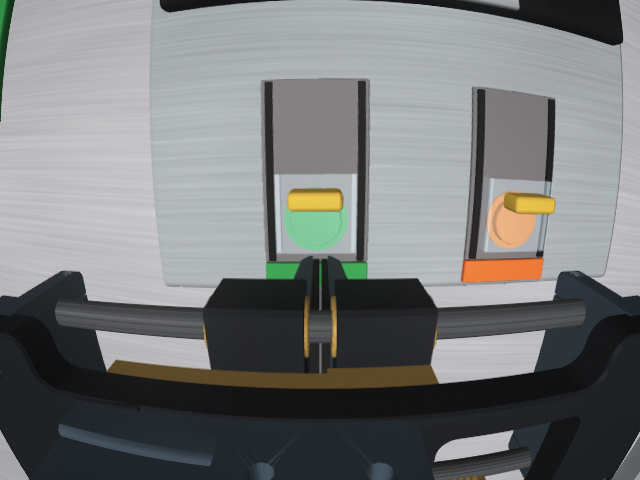

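The wrist view shows the green tab top face centred near (315,194), the button near (316,221), and the fingertips at about (320,258), in line with the unit.

```bash
python3 - <<'E'
from h import *
c=camera_info("wrist")
for n,uv,z in(("tabtop",(315,194),120),("tabtopL",(288,194),120),("tabtopR",(343,194),120),("btn",(316,221),93),("slotTL",(263,81),82),("slotTR",(368,80),82),("stripL",(268,262),83),("stripR",(367,262),83),("tip",(320,258),168)): print(n,ray("wrist",*uv,z,c).round(1))
E
```

```text
tabtop [493.3  87.  120. ]
tabtopL [491.9 103.2 120. ]
tabtopR [494.9  70.2 120. ]
btn [470.8  84.6  93. ]
slotTL [564.5 130.1  82. ]
slotTR [571.6  57.9  82. ]
stripL [434.6 117.1  83. ]
stripR [441.3  44.4  83. ]
tip [469.1  81.7 168. ]
```

Request:
{"method": "move_arm", "body": {"motion": [[0, [0, 0.12, -0.7], [0, 0, 0]], [0, [0, 0, -0.7], [0, 0, 0]], [0, [0, 0, -0.7], [0, 0, 0]], [0, [0, 0, -0.4], [0, 0, 0]], [0, [0, 0, 0], [0, 0, 0]], [0, [0, 0, 0], [0, 0, 0]]]}}

```text
time_s: 3.7
ee_pos: [455.1, 83.4, 107.1]
ee_rot: [180.0, -0.0, 5.3]
force: [-0.1, 0.0, 1.4]
gripper_width: 0.3
gripper_force: 0.0
```

Request:
{"method": "move_arm", "body": {"motion": [[0, [0.2, 0.02, 0], [0, 0, 0]], [0, [0.2, 0.02, 0], [0, 0, 0]], [0, [0.2, 0.02, 0], [0, 0, 0]], [0, [0.2, 0.02, 0], [0, 0, 0]], [0, [0.2, 0.02, 0], [0, 0, 0]], [0, [0.2, 0.02, 0], [0, 0, 0]]]}}

```text
time_s: 4.2
ee_pos: [485.0, 86.5, 106.6]
ee_rot: [180.0, 0.0, 5.3]
force: [-2.9, -0.5, 1.5]
gripper_width: 0.2
gripper_force: 1.1
```

Request:
{"method": "move_arm", "body": {"motion": [[0, [0.2, 0.02, 0], [0, 0, 0]], [0, [0.2, 0.02, 0], [0, 0, 0]], [0, [0.2, 0.02, 0], [0, 0, 0]], [0, [0.2, 0.02, 0], [0, 0, 0]], [0, [0.2, 0.02, 0], [0, 0, 0]], [0, [0.2, 0.02, 0], [0, 0, 0]]]}}

```text
time_s: 4.7
ee_pos: [515.0, 89.5, 106.4]
ee_rot: [180.0, 0.0, 5.3]
force: [-1.6, 0.2, 1.4]
gripper_width: 0.1
gripper_force: 1.1
```

Request:
{"method": "move_arm", "body": {"motion": [[0, [0.08, 0.01, 0], [0, 0, 0]], [0, [0.08, 0.01, 0], [0, 0, 0]], [0, [0.08, 0, 0], [0, 0, 0]], [0, [0, 0, 0], [0, 0, 0]]]}}

```text
time_s: 5.03
ee_pos: [519.0, 89.9, 106.3]
ee_rot: [-180.0, 0.2, 5.3]
force: [-6.0, -1.1, 3.5]
gripper_width: 0.4
gripper_force: 2.8
```

Request:
{"method": "move_arm", "body": {"motion": [[0, [0.08, 0.01, 0], [0, 0, 0]], [0, [0.08, 0.01, 0], [0, 0, 0]], [0, [0, 0, 0], [0, 0, 0]]]}}

```text
time_s: 5.28
ee_pos: [519.3, 89.9, 106.3]
ee_rot: [180.0, 0.7, 5.3]
force: [-14.1, -2.0, 10.1]
gripper_width: 0.1
gripper_force: 6.9
```

Request:
{"method": "move_arm", "body": {"motion": [[0, [-0.3, -0.03, 0], [0, 0, 0]], [0, [-0.6, -0.06, 0], [0, 0, 0]], [0, [-0.6, -0.06, 0], [0, 0, 0]], [0, [-0.6, -0.06, 0], [0, 0, 0]], [0, [-0.06, 0, 0], [0, 0, 0]], [0, [0, 0, 0], [0, 0, 0]], [0, [0, 0, 0], [0, 0, 0]]]}}

```text
time_s: 5.87
ee_pos: [472.1, 85.5, 106.9]
ee_rot: [-180.0, -0.2, 5.3]
force: [1.1, -0.1, 0.2]
gripper_width: 0.2
gripper_force: 0.0
```

```bash
python3 - <<'E'
from h import *
cv2.imwrite("pics/w2.png",np.hstack([grab_frame("wrist")[60:300,180:440],cv2.resize(grab_frame("scene")[120:280,200:380],None,fx=1.5,fy=1.5)]))
print(state()['ee_pos'])
E
```

```text
[472.00421811  85.43539643 106.64088583]
```

View pics/w2.png

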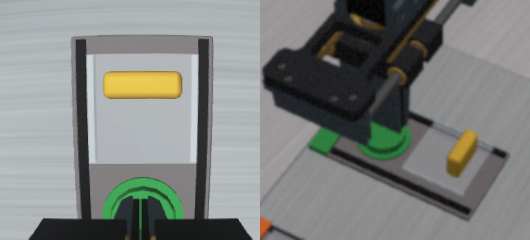

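The cover is open at its end stop, and the fingertips stand over the green button. Next I press it.

Request:
{"method": "move_arm", "body": {"motion": [[0, [0, 0, -0.3], [0, 0, 0]], [0, [0, 0, -0.2], [0, 0, 0]], [0, [0, 0, 0], [0, 0, 0]]]}}

```text
time_s: 6.22
ee_pos: [470.5, 85.2, 92.7]
ee_rot: [180.0, 0.1, 5.3]
force: [0.9, 1.1, 0.6]
gripper_width: 0.6
gripper_force: 0.8
```

Request:
{"method": "move_arm", "body": {"motion": [[0, [0, 0, -0.16], [0, 0, 0]], [0, [0, 0, -0.16], [0, 0, 0]], [0, [0, 0, -0.08], [0, 0, 0]]]}}

```text
time_s: 6.47
ee_pos: [470.9, 85.3, 86.7]
ee_rot: [180.0, -0.0, 5.3]
force: [-9.8, -1.4, 39.8]
gripper_width: 0.4
gripper_force: 20.3
```

Request:
{"method": "move_arm", "body": {"motion": [[0, [0, 0, 0], [0, 0, 0]], [0, [0, 0, 0.04], [0, 0, 0]], [0, [0, 0, 0], [0, 0, 0]], [0, [0, 0, 0], [0, 0, 0]], [0, [0, 0, 0], [0, 0, 0]]]}}

```text
time_s: 6.88
ee_pos: [470.8, 85.3, 87.0]
ee_rot: [180.0, -0.1, 5.3]
force: [-4.8, -0.9, 18.2]
gripper_width: 0.5
gripper_force: 9.4
```

Request:
{"method": "move_arm", "body": {"motion": [[0, [0, 0, 0.5], [0, 0, 0]], [0, [0, 0, 0.8], [0, 0, 0]], [0, [0, 0, 1], [0, 0, 0]], [0, [0, 0, 1], [0, 0, 0]], [0, [0, 0, 1], [0, 0, 0]], [0, [-0.5, 0, 1], [0, 0, 0]], [0, [-0.8, 0, 0.5], [0, 0, 0]], [0, [-0.8, 0, 0], [0, 0, 0]], [0, [-0.8, 0, 0], [0, 0, 0]], [0, [0, 0, 0], [0, 0, 0]], [0, [0, 0, 0], [0, 0, 0]]]}}

```text
time_s: 7.8
ee_pos: [397.8, 85.3, 229.9]
ee_rot: [180.0, -0.1, 5.4]
force: [0.4, -0.3, 0.1]
gripper_width: 0.5
gripper_force: 0.0
```

```bash
python3 - <<'E'
from h import *
cv2.imwrite("pics/end.png",np.hstack([grab_frame("top")[200:380,160:500],grab_frame("scene")[120:300,150:450]]))
E
```

```text
(no output)
```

View pics/end.png

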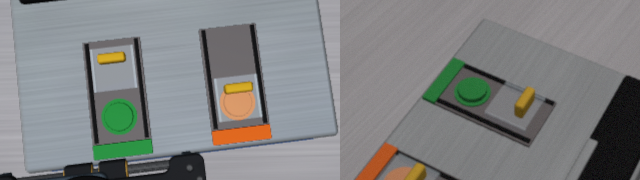

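The green cover is open with its tab at the far end, the button is back up, the orange cover is unmoved and the arm is clear.

```bash
python3 -c "
from workcell import *
print(job_done())"
```

```text
the job is handed in; nothing more can be done
None
```

The job is handed in: I slid the green button's cover to its end stop, held the button fully down for about half a second until release, then moved the arm clear at 7.8 s; the last picture shows the cover still open, the button back up and the orange cover as it was.

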